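# Press the canister's lid home with the hand-lever lid press

### The arm

A 6-joint arm with a two-finger parallel gripper is mounted at the origin on the work surface. World frame = base frame: x ahead of the robot, y to its left, z up, the work surface at z = 0. Lengths are in m, angles in rad, forces in N, time in s.
With the tool pointing down it reaches from about 0.4 to 0.825 m from the base axis. Payload 7 kg.
Tool frame: the origin (TCP) lies between the finger pads; the fingertips stand 11 mm ahead of it and the grasp point (between the pads) lies 8 mm behind it (arm.tips_ahead is the distance from the TCP to the fingertips, in m); z points along the fingers, x is the direction in which the jaws open and shut, and the axes are right-handed (so a half turn about z gives the same grasp; the last joint's range is limited). The gripper opens to 88 mm and grips with 3 to 60 N. Pads are 19 mm wide; open, the fingers measure 130 mm over their backs; the gripper's body (78 mm by 193 mm) begins 47 mm behind the grasp point.
Start: joints at [-0.899, 0.359, 0.012, 0, -1.224, -0.288], TCP at [0.253, -0.626, 0.211] pointing down, gripper open.
Joint ranges: [-3.07, 3.07], [-1.43, 2.12], [-1.02, 1.25], [-3.03, 1.67], [-3.05, -0], [-3.03, 3.03]. Speed limits (rad/s): [2.39, 2.39, 3.01, 3.14, 3.14, 3.14].

### API

Orientations are given as [roll, pitch, yaw] about the fixed x, y, z axes, in that order (R = Rz(yaw) Ry(pitch) Rx(roll)).
In Python, from station import arm, optics, finder gives the robot as it stands. The module is installed in compiled form; this text tells all that it offers.
- The arm moves only by the tool apply_moves, never from a script. Its argument "increments" is one flat list of numbers, 6 for each row, row after row: the shift along the world's x, y, z in m, then the turn, a rotation vector about the world's x, y, z in rad. In form: [tx, ty, tz, rx, ry, rz, tx, ty, tz, rx, ry, rz, ...]. A call has 1 to 20 rows; each row shifts and turns the pose as measured when the row begins; what a row does not reach is not made up. A row lasts 1/12 s, in which the tool goes at most 41.7 mm and 7.16 degrees, less where a joint would pass 70% of its speed; a pose out of reach is approached as far as the arm can. A call with a gripper value outside its range is refused whole. "hand" is the closure, from 0 (fully open) to 1 (shut), set as the call begins (left out, the last holds). The fingers move at their own pace and stop on an object; "force" is the grip in N (left out, the last holds). Time passes only in rows, so rows that do not move let the fingers close. It gives the time, the measured TCP pose, the force and the opening at its end, in the units of the state.
- arm.get_state(): the state, without advancing time (a new reading comes with each control period).
- optics.grab_frame(name): name is "side" or "top"; returns the picture (420x560x3 uint8, red, green, blue); there is no depth.
- optics.camera_model(name): a dict with "fx", "fy", "cx", "cy" (pixels), "dist_coeffs" ([k1, k2, p1, p2, k3] as OpenCV has them; the pictures are not rectified), "world_to_cam" (4x4, takes a point from world to camera coordinates). Camera axes: x right, y up, looking along -z (the intrinsics and any distortion apply to the point x, -y, -z); pixel columns grow to the right and rows downward; lengths in m; the calibration is good to about 2 mm. A picture is of the moment at which its call begins. camera_model takes no time and is no camera call.
- arm.job_done(): hands the job in, once; it reports no verdict.
Trained networks look in the newest picture that a camera, given by its name, has taken for a name from the list of things; names that differ only in an ending like _2 or _b are one class to them, and where a whole thing is asked for, a point or a joint stands for the part that bears it (a point fixed in the world has none). Each returns a list of dicts, best first, with "conf" (0 to 1); they miss things now and then, are a little off and sometimes report something else, mostly with a low value. They report only what shows in the picture. A call takes as long as a camera call.
- finder.find_in(camera, name): "box" ([left, top, right, bottom] in pixels, round what is visible of it).
- finder.landmark_of(camera, name): "point" ([column, row] in pixels: a listed point, or the origin of a listed thing).
The state is a dict: "t": time; "q": joint angles; "qd": joint speeds; "joint_efforts": joint torques, N m; "eef_pos": TCP position; "ee_rot": TCP orientation; "force": force on the tool from outside, world axes, zero at the start; "moment": the same for the moment, N m; "width": finger opening in m.
Only numpy, scipy, OpenCV 4.12 (cv2) and the standard library are available. Lean on these libraries where they do the work, as an engineer would, in place of code of your own. Each camera call takes 0.05 s, during which the arm holds its last target. There are 200 camera calls.

### The job

Slide the canister back under the lid press until it rests against both stop pins, then pull the press's lever down until you feel that the lid is fully home, without forcing it beyond that. Ease the lever slowly back up to its rest, taking two seconds or more and never letting it fly, and leave the closed canister standing under the press; do not disturb the other things on the counter.

Things in the scene. Friction and masses are not known exactly. Their poses are not given: they have to be found in the camera images.
- press: Lid press fixed to the steel counter: grey head block on two steel posts, open underneath, so the canister slides in on the counter. Place and yaw differ each time. Origin: the point of the counter under the ram's axis; x points into the press (the canister is pushed along +x), y left, z up. Feet 14 mm high at y +-70 to 100, x -10 to 160 mm; posts (radius 11 mm) at x 105, y +-82 mm.
- stop_pins (a point): Midpoint between the tops of the two upright stop pins (radius 10 mm, 45 mm tall, at press x 39, y +-39 mm). A canister that touches both pins stands exactly under the ram.
- head_bottom (a point): Underside of the head on the ram's axis, 167 mm up. Head: press x -33 to 133, y +-100, z 167 to 217 mm. Below it the ram (radius 18 mm or less) carries a rubber pad of radius 26 mm whose underside rests 105 to 118 mm above the counter (unknown screw setting, differs each time). A gripper pushing the canister in should lean back 20 to 35 degrees, fingertips forward, to clear the pad.
- lever (a joint): Lever angle, rad: 0 at the upper rest, growing as the grip goes down, end stop 1.25. A spring returns it (at the grip about 4 N at rest, 8 N at 1 rad); let go, it flies up. Faster than 1.2 rad/s upward is flying back. The ram descends 35 mm per rad; the pad meets the lid at about 0.2 to 0.7 rad and the lid is home at about 0.55 to 1.0 rad, depending on the unknown screw setting.
- lever_grip (a point): Middle of the lever's round black grip bar, 28 mm thick, 120 mm long, along the press's y axis, at its near right. Radius 200 mm about the pivot; at rest 319 mm high, 40 degrees above the pivot's level, robot side. Force here: 13 to 16 N in all while the lid is moving; once it is home it climbs by 1.2 N per mm of grip travel (sprung pad): 18 to 24 N means home, over 30 N (150 N on the lid) is overload.
- lever_pivot (a point): Point of the lever's hinge axis beside the middle of the grip: 30 mm behind the ram's axis (press +x), 190 mm to its right, 190 mm above the counter. The hinge axis is the press's y axis.
- jar: Round steel canister, 90 mm in diameter (straight sides), body 78 mm tall, 0.5 to 0.9 kg, standing loose on the counter in front of the press. Origin: centre of its underside, z up.
- lid (a joint): How far the canister's lid has been pushed in, m: 0 to 0.004 at the start, 0.012 fully home (flush on the rim). It resists with about 40 N and stays where it is pushed.
- lid_top (a point): Centre of the top of the lid, an aluminium disc 90 mm in diameter and 8 mm thick with a black gasket under it: 98 mm above the canister's underside less the lid joint's value, 86 mm when home.
- tumbler: Bystander: copper drinking tumbler, 74 mm wide, 165 mm tall, left of the press. Origin: centre of its underside.
- cup: Bystander: white ceramic cup, 80 mm wide, 95 mm tall, left of the canister. Origin: centre of its underside.
- caddy: Bystander: open grey plastic box, 120 x 100 x 60 mm, right of the press, beyond the lever's grip. Origin: centre of its underside.

How it is judged:
On the way, in this order (a step that is already met when the one before it is completed fails the run):
1. the canister stands under the ram (axis within 8 mm), lid still up (horizontal distance between jar and press below 0.008 m and angle between jar's own z axis and vertical below 0.08 rad and value of joint lid below 0.006 m), for 0.2 s.
2. the press has pushed the lid home (within 1.5 mm) (value of joint lid above 0.0105 m and value of joint lever above 0.4 rad and contact force between press and jar above 15 N), for 0.1 s.
3. the lever is back at its rest (value of joint lever below 0.06 rad), for 0.1 s.
At the end, for the whole second after the job is handed in: The lid is within 1.5 mm of fully home, the lever is within 0.06 rad of its rest, and the canister stands upright and still with its axis within 12 mm of the ram's axis (value of joint lid above 0.0105 m and value of joint lever below 0.06 rad and horizontal distance between jar and press below 0.012 m and angle between jar's own z axis and vertical below 0.08 rad and linear speed of jar below 0.02 m/s); the robot touches nothing.
It fails at once if the lever flies back (faster than 1.2 rad/s while more than 0.15 rad from its rest) (value of joint lever above 0.15 rad and velocity of joint lever below -1.2 rad/s).
It fails at once if the press is forced: over 150 N on the canister (contact force between press and jar above 150 N).
It fails at once if a bystander is moved more than 30 mm (distance of any of tumbler, cup, caddy from where it was at the start of the episode above 0.03 m).
It also fails if it takes over 72 s, if anything falls off the work surface, if the arm or the gripper's body presses on something with over 40 N, if the wrist force passes 120 N, or if a joint passes its speed limit or range.

## Working session

There is one attempt and no reset: what is moved stays moved. The work goes in short steps, Python scripts to look and compute and a tool call to move; the robot and the scene stay as the last step left them, time stands still between calls to the robot, and variables do not carry over. Pictures are saved under pics/ and viewed, about 8 in all and at most 12, crops included, and the job is handed in when it is done.

Besides the shell and the picture viewer there is one more tool, called after "Request:" by a JSON object that holds its "method" and its "body". apply_moves: Moves the arm, as the interface text tells. Its arguments: {"type":"object","properties":{"increments":{"type":"array"},"hand":{"type":"number"},"force":{"type":"number"}},"required":["increments"]}

```bash
mkdir -p pics; cat > h.py <<'E'
import numpy as np, cv2
from scipy.optimize import least_squares
from station import arm, optics, finder
def proj(cam,P):
    m=optics.camera_model(cam); W=np.array(m["world_to_cam"]); P=np.atleast_2d(P)
    c=P@W[:3,:3].T+W[:3,3]; c=c*[1,-1,-1]
    K=np.array([[m["fx"],0,m["cx"]],[0,m["fy"],m["cy"]],[0,0,1]])
    return cv2.projectPoints(c,np.zeros(3),np.zeros(3),K,np.array(m["dist_coeffs"],float))[0].reshape(-1,2)
def at_z(cam,px,z):
    return least_squares(lambda p:(proj(cam,[p[0],p[1],z])[0]-px),[0.55,0.]).x
def tri(obs):
    r=least_squares(lambda p:np.concatenate([proj(c,p)[0]-px for c,px in obs]),[0.55,0,0.1]); return r.x,np.abs(r.fun).max()
def save(cam,name): cv2.imwrite(f"pics/{name}.png",optics.grab_frame(cam)[...,::-1])
E
cat > a.py <<'E'
from h import *
save("side","s0");save("top","t0")
print(arm.get_state())
for n in ["press","stop_pins","head_bottom","lever_grip","lever_pivot","jar","lid_top","tumbler","cup","caddy"]:
    o=[]
    for c in("side","top"):
        r=finder.landmark_of(c,n)
        print(n,c,[(np.round(d["point"]),round(d["conf"],2)) for d in r[:2]])
        if r:o.append((c,np.array(r[0]["point"])))
    if len(o)==2: print("   ",np.round(tri(o)[0],4),tri(o)[1])
E
python3 a.py
```

```text
{'t': 0.1, 'q': array([-8.98879443e-01,  3.59283855e-01,  1.11391581e-02, -2.70862236e-04,
       -1.22410076e+00, -2.88084267e-01]), 'qd': array([ 2.77333280e-04, -2.96138644e-03,  3.68639781e-05,  1.01234147e-03,
       -7.94893676e-04, -1.44455266e-03]), 'joint_efforts': array([ 3.44274449e-04, -5.84161234e+01,  2.93752027e+01,  7.01552510e+00,
        1.02232632e-02, -5.21449192e-05]), 'eef_pos': array([ 0.25254752, -0.62547601,  0.20993857]), 'ee_rot': array([-3.14142505e+00, -1.46175879e-03,  1.95453660e+00]), 'force': array([1.21303431, 0.46837937, 0.44661049]), 'moment': array([-0.02584576,  0.04410702, -0.02031497]), 'width': 0.0874992160715436}
press side [(array([254., 248.]), 0.87)]
press top [(array([314., 209.]), 0.67)]
    [ 7.009e-01 -5.840e-02 -1.000e-04] 1.474277477435777
stop_pins side [(array([247., 235.]), 0.57)]
stop_pins top []
head_bottom side [(array([259., 202.]), 0.79)]
head_bottom top [(array([319., 199.]), 0.86)]
    [ 0.6938 -0.0627  0.1536] 1.125714721681419
lever_grip side [(array([302., 120.]), 0.72)]
lever_grip top [(array([408., 229.]), 0.63), (array([315., 199.]), 0.25)]
    [ 0.6029 -0.2666  0.3093] 0.6591090483358357
lever_pivot side []
lever_pivot top []
jar side [(array([307., 248.]), 0.69)]
jar top [(array([327., 258.]), 0.94)]
    [ 0.5559 -0.1015 -0.0169] 1.0029840375232766
lid_top side [(array([307., 219.]), 0.93), (array([260., 198.]), 0.35)]
lid_top top [(array([329., 259.]), 0.66)]
    [ 0.5528 -0.0979  0.0866] 3.5268420426117757
tumbler side [(array([254., 308.]), 0.64)]
tumbler top [(array([238., 215.]), 0.66), (array([410., 230.]), 0.53)]
    [ 0.667   0.1659 -0.0044] 2.5749458230170887
cup side [(array([312., 317.]), 0.9)]
cup top [(array([234., 263.]), 0.79)]
    [ 0.5239  0.1749 -0.0022] 2.2520404817366853
caddy side [(array([262., 197.]), 0.9)]
caddy top [(array([398., 195.]), 0.93)]
    [ 0.7365 -0.3104  0.014 ] 2.680970433707216
```

View pics/s0.png

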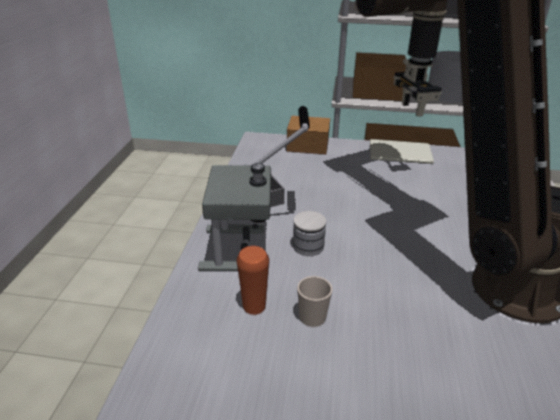

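View pics/t0.png

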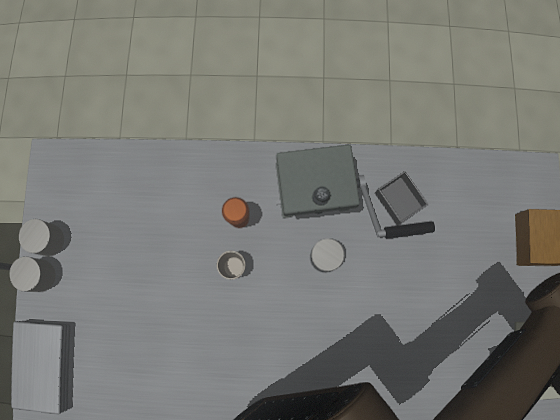

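Side view: press head near (240,190), canister (309,232), grip (304,115), tumbler (254,280), cup (314,300). Top view: head corners near (277,154), (351,145), (362,208) and (285,216), lid centre (328,255), grip bar from (383,234) to (434,227).

```bash
cat > b.py <<'E'
from h import *
im=optics.grab_frame("top"); g=cv2.cvtColor(im,cv2.COLOR_RGB2GRAY)
c=np.array([[277,154],[351,145],[362,208],[285,216]],np.float32)
print(c)
loc=np.array([[.133,.1,.217],[.133,-.1,.217],[-.033,-.1,.217],[-.033,.1,.217]])
grip=np.array([[383.,234],[434,227]])
def W(p,l):
    l=np.atleast_2d(l);cs,s=np.cos(p[2]),np.sin(p[2]);return np.c_[p[0]+cs*l[:,0]-s*l[:,1],p[1]+s*l[:,0]+cs*l[:,1],l[:,2]]
a=np.deg2rad(40);gx=.03-.2*np.cos(a);gz=.19+.2*np.sin(a)
f=least_squares(lambda p:(proj("top",W(p,loc))-c).ravel(),[.68,-.06,.1])
print("press",f.x,np.round(f.fun,1)); p=f.x
L=lambda y:[gx,y,gz]
for y in(-.13,-.19,-.25):print("grip",y,proj("top",W(p,L(y))),W(p,L(y)), proj("side",W(p,L(y))))
print("side head corners",np.round(proj("side",W(p,loc))).tolist())
# lid circle
th=np.linspace(0,2*np.pi,40)
r=finder.find_in("top","lid_top");print("lid box",r[:1])
for cam,px in(("top",(328,255)),):print("jar",at_z(cam,np.array(px,float),.096))
b=im[130:290,210:450];k=3;b=cv2.resize(b,None,fx=k,fy=k,interpolation=cv2.INTER_CUBIC)[...,::-1].copy()
def dr(P,col,cl=True):
    q=((proj("top",P)-[210,130]+.5)*k*8).astype(int);cv2.polylines(b,[q.reshape(-1,1,2)],cl,col,1,cv2.LINE_AA,3)
dr(W(p,loc),(0,0,255));dr(W(p,[L(-.13),L(-.25)]),(0,255,255),False)
j=at_z("top",np.array([328,255.]),.096);dr(np.c_[j[0]+.045*np.cos(th),j[1]+.045*np.sin(th),0*th+.096],(255,0,255))
dr(np.c_[j[0]+.045*np.cos(th),j[1]+.045*np.sin(th),0*th],(255,128,0))
cv2.imwrite("pics/b1.png",b)
E
python3 b.py
```

```text
[[277. 154.]
 [351. 145.]
 [362. 208.]
 [285. 216.]]
press [ 0.68542758 -0.0648866   0.15133542] [-0.4  0.2  1.2  0.3 -0.3 -1.  -0.4  0.5]
grip -0.13 [[385.9765786  235.26318635]] [[ 0.58322549 -0.21197556  0.31855752]] [[307.37499288 124.64416508]]
grip -0.19 [[410.46839587 232.06609982]] [[ 0.59227099 -0.27128979  0.31855752]] [[306.20620471 116.14379996]]
grip -0.25 [[434.56808635 228.88700879]] [[ 0.6013165  -0.33060403  0.31855752]] [[305.12507367 108.28591915]]
side head corners [[204.0, 201.0], [214.0, 162.0], [274.0, 163.0], [273.0, 202.0]]
lid box [{'box': [277.5, 147.5, 434.3, 240.3], 'conf': 0.68}]
jar [ 0.55269278 -0.09376888]
```

View pics/b1.png

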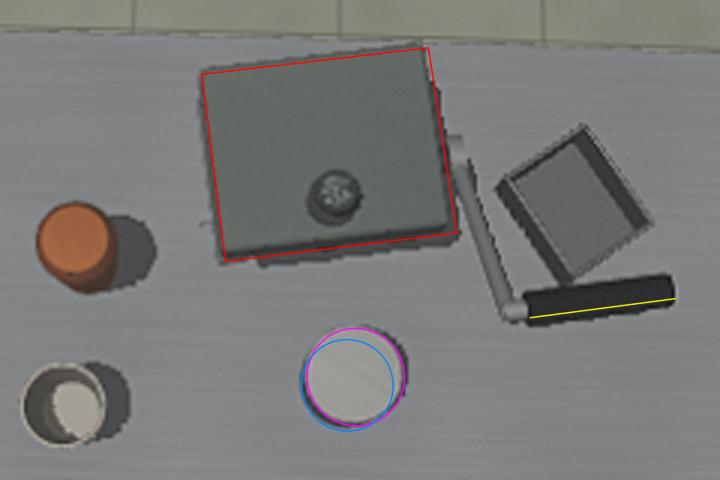

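The head's dark front face is visible in the crop, so the true near edge of its top is about 4 px higher than I assumed: (222,247)-(455,223) in crop pixels. The grip centreline runs from (527,309) to (674,290). The canister circles fit well. I'll refit the press with these, using the side view too.

```bash
cat > c.py <<'E'
from h import *
c=np.array([[201,73],[423,45],[454,223],[221,247],[457,239],[222,263]],float)/3+[210,130]-.5
gp=np.array([[527,309],[674,290]])/3+[210,130]-.5
loc=np.array([[.133,.1,.217],[.133,-.1,.217],[-.033,-.1,.217],[-.033,.1,.217],[-.033,-.1,.167],[-.033,.1,.167]])
def W(p,l):
    l=np.atleast_2d(l);cs,s=np.cos(p[2]),np.sin(p[2]);return np.c_[p[0]+cs*l[:,0]-s*l[:,1],p[1]+s*l[:,0]+cs*l[:,1],l[:,2]]
a=np.deg2rad(40);gx=.03-.2*np.cos(a);gz=.19+.2*np.sin(a)
G=np.array([[gx,-.13,gz],[gx,-.25,gz]])
fun=lambda p:np.r_[(proj("top",W(p,loc))-c).ravel(),(proj("top",W(p,G))-gp).ravel()]
f=least_squares(fun,[.68,-.06,.1],loss="soft_l1");p=f.x
print("press",p,np.round(fun(p).reshape(-1,2),1).tolist())
for n,l in(("press",[0,0,0]),("stop_pins",[.039,0,.045]),("head_bottom",[0,0,.167]),("lever_grip",[gx,-.19,gz])):
    for cam in("side","top"):
        r=finder.landmark_of(cam,n); print(n,cam,proj(cam,W(p,l))[0].round(1),[np.round(d["point"],1) for d in r[:1]])
im=optics.grab_frame("side");o=[180,90]
b=im[90:340,180:350];k=3;b=cv2.resize(b,None,fx=k,fy=k,interpolation=cv2.INTER_CUBIC)[...,::-1].copy()
b=b[:600]
def dr(P,col,cl=True):
    q=((proj("side",P)-o+.5)*k*8).astype(int);cv2.polylines(b,[q.reshape(-1,1,2)],cl,col,1,cv2.LINE_AA,3)
th=np.linspace(0,2*np.pi,40);ci=lambda x,y,r,z:np.c_[x+r*np.cos(th),y+r*np.sin(th),0*th+z]
dr(W(p,loc[:4]),(0,0,255));dr(W(p,G),(0,255,255),False)
for s in(1,-1):
    dr(W(p,ci(.039,s*.039,.01,.045)),(0,255,0))
    dr(W(p,[[-.01,s*.07,.014],[-.01,s*.1,.014],[.16,s*.1,.014],[.16,s*.07,.014]]),(0,255,0))
for z in(0,.078,.097):dr(ci(.5527,-.0938,.045,z),(255,0,255))
cv2.imwrite("pics/c1.png",b)
E
python3 c.py
```

```text
press [ 0.69100854 -0.06298948  0.15373453] [[-0.6, -1.7], [0.8, -1.3], [0.1, 0.9], [0.8, 2.6], [-3.6, -1.1], [0.3, 0.3], [0.1, 0.3], [-0.3, 0.1]]
press side [259.6 247.1] [array([254.5, 247.5])]
press top [315.5 211. ] [array([312.2, 210.6])]
stop_pins side [245.4 234.4] [array([247.3, 234.6])]
stop_pins top [314.7 195.3] [array([400.2, 195.3])]
head_bottom side [258.8 197.5] [array([258.9, 201.9])]
head_bottom top [319.5 200.6] [array([317.7, 202.6])]
lever_grip side [304.  116.2] [array([301.5, 119.5])]
lever_grip top [409.8 229.5] [array([409.8, 229.2])]
```

View pics/c1.png

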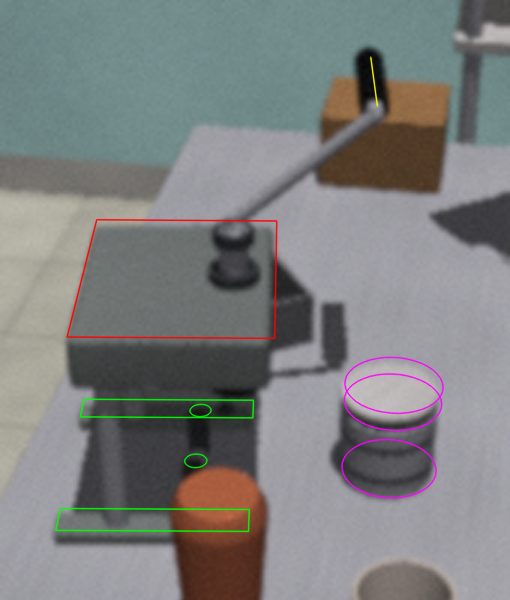

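The side view overlay matches to about 2-3 px (a small, common bias), and the top fit and the finder agree. Press ≈ (0.690, -0.063), yaw ≈ 0.154. Jar ≈ (0.553, -0.094).

I'll cradle the canister between half-open fingers, leaning back about 28°, and push it into the pins.

Request:
{"method": "apply_moves", "body": {"increments": [0.009,0.026,0,0,0,-0.029,0.009,0.026,0,0,0,-0.029,0.009,0.026,0,0,0,-0.029,0.009,0.026,0,0,0,-0.029,0.009,0.026,0,0,0,-0.029,0.009,0.026,0,0,0,-0.029,0.009,0.026,0,0,0,-0.029,0.009,0.026,0,0,0,-0.029,0.009,0.026,0,0.006,-0.04,0,0.009,0.026,0,0.006,-0.04,0,0.009,0.026,0,0.006,-0.04,0,0.009,0.026,0,0.006,-0.04,0,0.009,0.026,0,0.006,-0.04,0,0.009,0.026,0,0.006,-0.04,0,0.009,0.026,0,0.006,-0.04,0,0.009,0.026,0,0.006,-0.04,0,0.009,0.026,0,0.006,-0.04,0,0.009,0.026,0,0.006,-0.04,0,0.009,0.026,0,0.006,-0.04,0,0.009,0.026,0,0.006,-0.04,0], "hand": 0.43, "force": 20}}

```text
t: 3.32
eef_pos: [0.4384, -0.0883, 0.2138]
ee_rot: [2.626, -0.014, 1.705]
force: [1.1, -1.7, -1.1]
width: 0.0499
```

```bash
cat > g.py <<'E'
import sys
from h import *
from scipy.spatial.transform import Rotation as R
# usage: g.py x y z tilt_deg yaw
x,y,z,t,w=map(float,sys.argv[1:]); t=np.deg2rad(t)
s=arm.get_state()
yp=np.array([-np.sin(w),np.cos(w),0]); zp=np.array([np.sin(t)*np.cos(w),np.sin(t)*np.sin(w),-np.cos(t)])
Rt=R.from_matrix(np.c_[yp,np.cross(zp,yp),zp]); Rc=R.from_euler("xyz",s["ee_rot"])
print("t",s["t"],"pos",s["eef_pos"].round(4),"F",s["force"].round(1),"w",round(s["width"],4),"q",s["q"].round(2))
print("delta",(np.array([x,y,z])-s["eef_pos"]).round(4),"rot",(Rt*Rc.inv()).as_rotvec().round(3))
E
python3 g.py .47 -.107 .05 28 .154
```

```text
t 3.3167 pos [ 0.4384 -0.0883  0.2138] F [ 1.1 -1.7 -1.1] w 0.0499 q [ 0.32 -0.38 -0.89  0.15 -0.55 -1.86]
delta [ 0.0316 -0.0187 -0.1638] rot [-0.017  0.025  0.02 ]
```

Request:
{"method": "apply_moves", "body": {"increments": [0.004,-0.002,-0.02,-0.002,0.003,0.0025,0.004,-0.002,-0.02,-0.002,0.003,0.0025,0.004,-0.002,-0.02,-0.002,0.003,0.0025,0.004,-0.002,-0.02,-0.002,0.003,0.0025,0.004,-0.002,-0.02,-0.002,0.003,0.0025,0.004,-0.002,-0.02,-0.002,0.003,0.0025,0.004,-0.002,-0.02,-0.002,0.003,0.0025,0.004,-0.002,-0.02,-0.002,0.003,0.0025,0,0,0,0,0,0]}}

```text
t: 4.07
eef_pos: [0.4781, -0.0964, 0.0593]
ee_rot: [2.628, -0.014, 1.752]
force: [-1.0, 0.4, 0.7]
width: 0.0501
```

```bash
python3 g.py .47 -.107 .05 28 .154
```

```text
t 4.0667 pos [ 0.4781 -0.0964  0.0593] F [-1.   0.4  0.7] w 0.0501 q [ 0.21  0.03 -1.01  0.02 -0.01 -1.62]
delta [-0.0081 -0.0106 -0.0093] rot [-0.018  0.023 -0.027]
```

Request:
{"method": "apply_moves", "body": {"increments": [0,-0.004,-0.003,-0.006,0.026,0,0,-0.004,-0.003,-0.006,0.026,-0.009,0,-0.003,-0.003,-0.006,0.026,-0.009,0,0,0,0,0,-0.009]}}

```text
t: 4.4
eef_pos: [0.4773, -0.1079, 0.0511]
ee_rot: [2.714, -0.01, 1.721]
force: [0.3, -0.6, 0.1]
width: 0.0499
```

```bash
python3 g.py .475 -.107 .05 26 .154; python3 -c "
from h import *
r=finder.landmark_of
b=optics.grab_frame('top')[170:320,230:430]
cv2.imwrite('pics/d1.png',cv2.resize(b,None,fx=3,fy=3,interpolation=cv2.INTER_CUBIC)[...,::-1])"
```

```text
t 4.4 pos [ 0.4773 -0.1079  0.0511] F [ 0.3 -0.6  0.1] w 0.0499 q [ 0.18  0.06 -0.96  0.04 -0.13 -1.65]
delta [-0.0023  0.0009 -0.0011] rot [-0.006 -0.027  0.004]
```

View pics/d1.png

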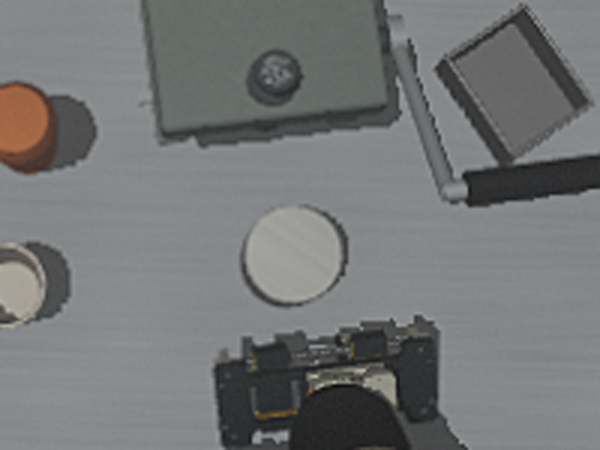

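The gripper stands squarely behind the canister (lid centre at crop (295,256)). The fingers are near columns 270 and 370, so I'll check how much of that offset is perspective.

```bash
python3 -c "
from h import *
from scipy.spatial.transform import Rotation as R
s=arm.get_state();M=R.from_euler('xyz',s['ee_rot']).as_matrix()
print(M.round(3))
for o in ([0,0,0],[0,0,-.055],[.097,-.039,-.055],[-.097,-.039,-.055],[.097,.039,-.055],[-.097,.039,-.055],[.025,0,.011],[-.025,0,.011]):
  P=s['eef_pos']+M@np.array(o);print(o,P.round(3),((proj('top',P)[0]-[230,170])*3).round())
print(((proj('top',[.5527,-.0938,.096])[0]-[230,170])*3).round())
"
```

```text
[[-0.149  0.9    0.41 ]
 [ 0.989  0.131  0.071]
 [ 0.01   0.416 -0.909]]
[0, 0, 0] [ 0.477 -0.108  0.051] [303. 340.]
[0, 0, -0.055] [ 0.454 -0.112  0.101] [312. 363.]
[0.097, -0.039, -0.055] [ 0.405 -0.021  0.086] [211. 415.]
[-0.097, -0.039, -0.055] [ 0.433 -0.213  0.084] [419. 388.]
[0.097, 0.039, -0.055] [ 0.475 -0.011  0.118] [203. 337.]
[-0.097, 0.039, -0.055] [ 0.504 -0.203  0.116] [415. 310.]
[0.025, 0, 0.011] [ 0.477 -0.082  0.041] [276. 339.]
[-0.025, 0, 0.011] [ 0.485 -0.132  0.041] [328. 332.]
[294. 255.]
```

Request:
{"method": "apply_moves", "body": {"increments": [0.009,0.002,0,0,0,0,0.009,0.002,0,0,0,0,0.007,0.0016,0,0,0,0,0.007,0.0016,0,0,0,0,0.007,0.0016,0,0,0,0,0.007,0.0016,0,0,0,0,0.007,0.0016,0,0,0,0,0.007,0.0016,0,0,0,0,0.007,0.0016,0,0,0,0,0.007,0.0016,0,0,0,0,0.007,0.0016,0,0,0,0,0.007,0.0016,0,0,0,0,0.007,0.0016,0,0,0,0,0.007,0.0016,0,0,0,0,0.005,0.0012,0,0,0,0]}}

```text
t: 5.7
eef_pos: [0.5747, -0.0867, 0.0458]
ee_rot: [2.743, -0.011, 1.712]
force: [-10.2, -2.1, 8.5]
width: 0.05
```

```bash
python3 g.py .6406 -.0708 .05 27 .154;  python3 -c "
from h import *
print(at_z('top',np.array(finder.landmark_of('top','lid_top')[0]['point']),.096),tri([(c,np.array(finder.landmark_of(c,'jar')[0]['point'])) for c in('side','top') if finder.landmark_of(c,'jar')]))"
```

```text
t 5.7 pos [ 0.5747 -0.0867  0.0458] F [-10.2  -2.1   8.5] w 0.05 q [ 0.19  0.21 -0.77  0.05 -0.2  -1.68]
delta [0.0659 0.0159 0.0042] rot [-0.    -0.073  0.012]
[ 0.55219299 -0.09598992] (array([ 0.55164658, -0.10343167, -0.01226328]), np.float64(0.33335528005801507))
```

```bash
python3 -c "
from h import *
a=optics.grab_frame('side')[150:300,200:400];b=optics.grab_frame('top')[180:330,240:440]
cv2.imwrite('pics/e1.png',cv2.resize(np.hstack([a,b]),None,fx=2,fy=2,interpolation=cv2.INTER_CUBIC)[...,::-1])
for c in('side','top'):
  for n in('jar','lid_top'):print(c,n,[(np.round(d['point'],1),d['conf']) for d in finder.landmark_of(c,n)[:2]])
"; python3 g.py .6406 -.0708 .05 27 .154
```

```text
side jar [(array([289.4, 249. ]), 0.95)]
side lid_top [(array([285.7, 219.9]), 0.9)]
top jar [(array([326.1, 238.4]), 0.79)]
top lid_top [(array([322.5, 232.3]), 0.72)]
t 6.25 pos [ 0.5752 -0.0864  0.0462] F [-3.7 -2.3  0.6] w 0.0501 q [ 0.19  0.21 -0.77  0.05 -0.19 -1.68]
delta [0.0654 0.0156 0.0038] rot [-0.    -0.071  0.012]
```

View pics/e1.png

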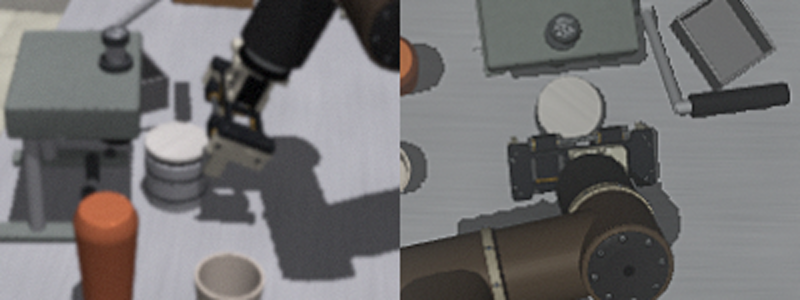

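The canister is upright and cradled at the fingertips (side crop (178,165), top crop (571,105)). I'll continue slower, restoring the lean.

Request:
{"method": "apply_moves", "body": {"increments": [0.003,0.0007,0.001,0.002,-0.014,0.002,0.004,0.001,0.001,0.002,-0.014,0.002,0.005,0.0012,0.001,0.002,-0.014,0.002,0.005,0.0012,0.001,0.002,-0.014,0.002,0.005,0.0012,0.001,0.002,-0.012,0.002,0.005,0.0012,0.0005,0,-0.004,0,0.005,0.0012,0.0005,0,-0.004,0,0.005,0.0012,0.0005,0,-0.004,0,0.005,0.0012,0.0005,0,-0.004,0,0.003,0.0007,0,0,0,0]}}

```text
t: 7.08
eef_pos: [0.6204, -0.0749, 0.0514]
ee_rot: [2.652, -0.011, 1.726]
force: [-6.1, -1.2, -0.3]
width: 0.0496
```

```bash
python3 g.py .6406 -.0708 .05 27 .154; python3 -c "
from h import *
optics.grab_frame('side');optics.grab_frame('top')
for c in('side','top'):
  for n in('jar','lid_top'):print(c,n,[(np.round(d['point'],1),d['conf']) for d in finder.landmark_of(c,n)[:2]])
"
```

```text
t 7.0833 pos [ 0.6204 -0.0749  0.0514] F [-6.1 -1.2 -0.3] w 0.0496 q [ 0.19  0.25 -0.79  0.17 -0.04 -1.78]
delta [ 0.0202  0.0041 -0.0014] rot [-0.014  0.016 -0.001]
side jar [(array([277.2, 248.9]), 0.74)]
side lid_top [(array([268.8, 219.3]), 0.76), (array([248.7, 235.5]), 0.37)]
top jar [(array([320.4, 224.5]), 0.67)]
top lid_top [(array([319.1, 219.6]), 0.84)]
```

Request:
{"method": "apply_moves", "body": {"increments": [0.004,0.0009,-0.0003,-0.003,0.015,0,0.004,0.0009,-0.0003,-0.002,0.01,0,0.004,0.0009,0,0,0,0,0.004,0.0009,0,0,0,0]}}

```text
t: 7.72
eef_pos: [0.6338, -0.0718, 0.0501]
ee_rot: [2.682, -0.011, 1.725]
force: [-3.5, -0.8, -0.2]
width: 0.0497
```

Request:
{"method": "apply_moves", "body": {"increments": [0.002,0.0004,0,0,0,0]}}

```text
t: 7.8
eef_pos: [0.6363, -0.0713, 0.0502]
ee_rot: [2.681, -0.011, 1.725]
force: [-3.9, -0.7, 0.0]
width: 0.0498
```

```bash
python3 g.py .6406 -.0708 .05 27 .154
```

```text
t 7.8 pos [ 0.6363 -0.0713  0.0502] F [-3.9 -0.7  0. ] w 0.0498 q [ 0.2   0.27 -0.7   0.07 -0.14 -1.69]
delta [ 0.0043  0.0005 -0.0002] rot [-0.009 -0.012 -0.   ]
```

Request:
{"method": "apply_moves", "body": {"increments": [0.002,0.0003,0,0,0,0,0.002,0.0003,0,0,0,0]}}

```text
t: 7.97
eef_pos: [0.64, -0.0709, 0.0499]
ee_rot: [2.681, -0.01, 1.725]
force: [-4.9, -0.2, -0.3]
width: 0.0501
```

Request:
{"method": "apply_moves", "body": {"increments": [0.002,0.0003,0,0,0,0,0.002,0.0003,0,0,0,0]}}

```text
t: 8.13
eef_pos: [0.6438, -0.0704, 0.0496]
ee_rot: [2.682, -0.01, 1.725]
force: [-3.5, -1.1, 0.5]
width: 0.0496
```

Request:
{"method": "apply_moves", "body": {"increments": [0.002,0.0003,0,0,0,0,0.002,0.0003,0,0,0,0]}}

```text
t: 8.3
eef_pos: [0.6479, -0.0699, 0.0494]
ee_rot: [2.682, -0.01, 1.725]
force: [-4.0, -0.4, 0.2]
width: 0.0501
```

```bash
python3 -c "
from h import *
print(arm.get_state()['force'])
optics.grab_frame('side');optics.grab_frame('top')
for c in('side','top'):
  for n in('jar','lid_top','press','stop_pins'):print(c,n,[(np.round(d['point'],1),round(d['conf'],2)) for d in finder.landmark_of(c,n)[:2]])
a=optics.grab_frame('side')[160:280,190:330]
cv2.imwrite('pics/f1.png',cv2.resize(a,None,fx=5,fy=5,interpolation=cv2.INTER_CUBIC)[...,::-1])"
```

```text
[-4.03655815 -0.35149554  0.17886652]
side jar [(array([264.9, 246.4]), 0.82)]
side lid_top [(array([261.2, 220.5]), 0.75)]
side press [(array([256.6, 246.4]), 0.61)]
side stop_pins [(array([247.6, 235.4]), 0.77)]
top jar [(array([320.4, 215.3]), 0.8)]
top lid_top [(array([321.3, 210. ]), 0.81), (array([399.1, 196.2]), 0.23)]
top press [(array([315.4, 209.9]), 0.76)]
top stop_pins []
```

View pics/f1.png

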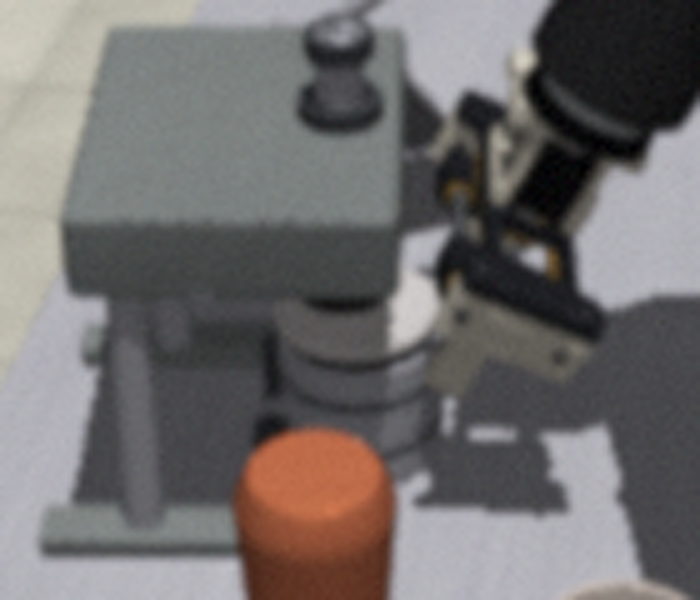

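The canister is under the head: lid centre at crop (358,310), pad at (345,300), pins at about (270,370) and (270,430), almost touching. I estimate about 5 mm still to go.

Request:
{"method": "apply_moves", "body": {"increments": [0.002,0.0003,0,0,0,0,0.0015,0.0002,0,0,0,0]}}

```text
t: 9.02
eef_pos: [0.6508, -0.0695, 0.0494]
ee_rot: [2.683, -0.01, 1.724]
force: [-3.5, 0.1, -0.1]
width: 0.0496
```

Request:
{"method": "apply_moves", "body": {"increments": [0.0015,0.0002,0,0,0,0]}}

```text
t: 9.1
eef_pos: [0.6522, -0.0693, 0.0493]
ee_rot: [2.683, -0.01, 1.724]
force: [-4.6, -0.0, -0.2]
width: 0.0496
```

Request:
{"method": "apply_moves", "body": {"increments": [0.0015,0.0002,0,0,0,0]}}

```text
t: 9.18
eef_pos: [0.6538, -0.0692, 0.0493]
ee_rot: [2.683, -0.01, 1.724]
force: [-4.4, 0.1, -0.5]
width: 0.0501
```

Request:
{"method": "apply_moves", "body": {"increments": [0.0015,0.0002,0,0,0,0]}}

```text
t: 9.27
eef_pos: [0.6546, -0.0691, 0.0489]
ee_rot: [2.685, -0.01, 1.724]
force: [-9.7, 0.5, 3.1]
width: 0.0499
```

Request:
{"method": "apply_moves", "body": {"increments": [0.0015,0.0002,0,0,0,0]}}

```text
t: 9.35
eef_pos: [0.6545, -0.0691, 0.048]
ee_rot: [2.688, -0.011, 1.723]
force: [-11.6, 2.8, 2.3]
width: 0.0499
```

Request:
{"method": "apply_moves", "body": {"increments": [0.0015,0.0002,0,0,0,0]}}

```text
t: 9.43
eef_pos: [0.6541, -0.0692, 0.0469]
ee_rot: [2.692, -0.011, 1.723]
force: [-11.8, 1.7, 5.6]
width: 0.0501
```

Request:
{"method": "apply_moves", "body": {"increments": [0.0015,0.0002,0,0,0,0]}}

```text
t: 9.52
eef_pos: [0.654, -0.0692, 0.0463]
ee_rot: [2.694, -0.011, 1.723]
force: [-13.4, 1.2, 10.8]
width: 0.0496
```

Request:
{"method": "apply_moves", "body": {"increments": [0.0005,0.0025,0.001,0,-0.004,0,0.0005,0.0025,0.001,0,-0.004,0]}}

```text
t: 9.68
eef_pos: [0.6546, -0.0648, 0.0482]
ee_rot: [2.688, -0.01, 1.721]
force: [-3.4, -2.6, -0.2]
width: 0.0501
```

Request:
{"method": "apply_moves", "body": {"increments": [0.0008,0.001,0.001,0,-0.002,0]}}

```text
t: 9.77
eef_pos: [0.6554, -0.0638, 0.0492]
ee_rot: [2.686, -0.01, 1.721]
force: [-3.1, -2.8, -0.7]
width: 0.0503
```

Request:
{"method": "apply_moves", "body": {"increments": [0.0015,0.0002,0.0003,0,0,0]}}

```text
t: 9.85
eef_pos: [0.6564, -0.0639, 0.0493]
ee_rot: [2.686, -0.01, 1.721]
force: [-7.0, -3.3, 0.5]
width: 0.0498
```

Request:
{"method": "apply_moves", "body": {"increments": [0.0015,0.0002,0.0003,0,0,0]}}

```text
t: 9.93
eef_pos: [0.6566, -0.0643, 0.049]
ee_rot: [2.689, -0.01, 1.72]
force: [-10.5, -2.0, 2.2]
width: 0.0502
```

Request:
{"method": "apply_moves", "body": {"increments": [0.0015,0.0002,0.0003,0,0,0]}}

```text
t: 10.02
eef_pos: [0.6565, -0.0647, 0.0484]
ee_rot: [2.692, -0.01, 1.719]
force: [-10.9, -1.7, 2.6]
width: 0.0501
```

```bash
python3 -c "
from h import *
print(arm.get_state()['force'],arm.get_state()['eef_pos'])
optics.grab_frame('side');optics.grab_frame('top')
for c in('side','top'):
  for n in('jar','lid_top','stop_pins'):print(c,n,[(np.round(d['point'],1),round(d['conf'],2)) for d in finder.landmark_of(c,n)[:2]])
a=optics.grab_frame('side')[200:280,225:325]
cv2.imwrite('pics/f2.png',cv2.resize(a,None,fx=7,fy=7,interpolation=cv2.INTER_CUBIC)[...,::-1])"
```

```text
[-10.86499594  -1.71601252   2.60458116] [ 0.65645395 -0.06466973  0.04838544]
side jar [(array([261.8, 249. ]), 0.78)]
side lid_top [(array([255.6, 220.4]), 0.94)]
side stop_pins [(array([245. , 232.1]), 0.87)]
top jar [(array([316.1, 209.3]), 0.57), (array([319.2, 199.9]), 0.17)]
top lid_top []
top stop_pins []
```

View pics/f2.png

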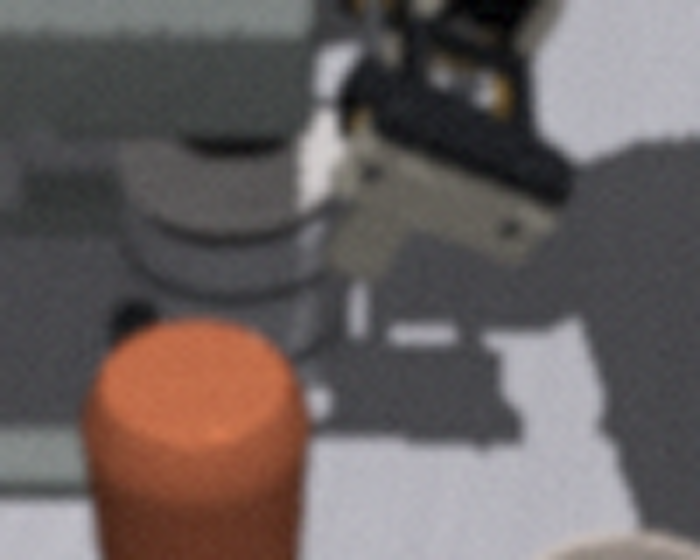

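Both pins are in contact: the reaction is straight back along the press axis (lateral component about 0), and pad and lid are concentric in the side crop (columns 237 and 232). I'll back off along the press axis.

Request:
{"method": "apply_moves", "body": {"increments": [-0.003,-0.0005,0,0,0,0,-0.004,-0.0006,0,0,0,0,-0.006,-0.001,0,0,0,0,-0.01,-0.0015,0,0,0,0,-0.012,-0.002,0,0,0,0,-0.015,-0.0025,0,0,0,0,-0.015,-0.0025,0,0,0,0,-0.015,-0.0025,0,0,0,0,-0.015,-0.0025,0,0,0,0,-0.015,-0.0025,0,0,0,0,-0.015,-0.0025,0.01,0,0.02,0,-0.015,-0.0025,0.025,0,0.03,0,-0.01,-0.0025,0.03,0,0.03,0,-0.01,-0.0025,0.03,0,0.03,0,0,0,0.035,0,0.03,0,0,0,0.035,0,0.03,0,0,0,0.035,0,0.03,0,0,0,0.035,0,0.03,0,0,0,0.035,0,0.03,0,0,0,0.035,0,0.03,0]}}

```text
t: 12.13
eef_pos: [0.4815, -0.0929, 0.3712]
ee_rot: [2.968, -0.062, 1.718]
force: [1.5, 1.2, -0.3]
width: 0.0501
```

```bash
sed 's/yp=.*/yp=np.array([-np.sin(w),np.cos(w),0]); zp=np.array([0,0,-1.]); yp=-np.array([np.cos(w),np.sin(w),0])/' g.py>g2.py; python3 g2.py .599 -.269 .42 0 .154; python3 -c "
from h import *
optics.grab_frame('side');optics.grab_frame('top')
for c in('side','top'):
  for n in('jar','lid_top','press','lever_grip'):print(c,n,[(np.round(d['point'],1),round(d['conf'],2)) for d in finder.landmark_of(c,n)[:2]])"
```

```text
t 12.1333 pos [ 0.4815 -0.0929  0.3712] F [ 1.5  1.2 -0.3] w 0.0501 q [ 0.16 -0.12 -0.17 -0.06 -1.34 -1.58]
delta [ 0.1175 -0.1761  0.0488] rot [-0.197  0.059  1.578]
side jar [(array([259.2, 248.3]), 0.65)]
side lid_top [(array([256.1, 221.2]), 0.89)]
side press []
side lever_grip [(array([302.3, 121.8]), 0.86)]
top jar [(array([315.6, 208.7]), 0.51)]
top lid_top [(array([318. , 206.8]), 0.47)]
top press [(array([313.8, 210.6]), 0.79)]
top lever_grip [(array([406.8, 231.1]), 0.76), (array([315.9, 200.3]), 0.71)]
```

Request:
{"method": "apply_moves", "body": {"increments": [0,0,0.02,-0.065,0.02,0,0,0,0.02,-0.065,0.02,0,0,0,0.02,-0.065,0.02,0,0.004,-0.009,0,0,0,0.105,0.004,-0.009,0,0,0,0.105,0.004,-0.009,0,0,0,0.105,0.008,-0.012,0,0,0,0.105,0.008,-0.012,0,0,0,0.105,0.008,-0.012,0,0,0,0.105,0.008,-0.012,0,0,0,0.105,0.008,-0.012,0,0,0,0.105,0.009,-0.012,0,0,0,0.105,0.009,-0.012,0,0,0,0.105,0.009,-0.012,0,0,0,0.105,0.009,-0.012,0,0,0,0.105,0.009,-0.012,0,0,0,0.105,0.009,-0.012,0,0,0,0.105,0.009,-0.012,0,0,0,0.105,0,0,0,0,0,0], "hand": 0}}

```text
t: 14.22
eef_pos: [0.5992, -0.2712, 0.4189]
ee_rot: [3.065, 0.128, -2.906]
force: [-0.2, 0.5, -0.6]
width: 0.0878
```

```bash
python3 g2.py .599 -.269 .42 0 .154
```

```text
t 14.2167 pos [ 0.5992 -0.2712  0.4189] F [-0.2  0.5 -0.6] w 0.0878 q [-0.21  0.25  0.35 -0.12 -1.59  0.44]
delta [-0.0002  0.0022  0.0011] rot [-0.099  0.111 -0.086]
```

Request:
{"method": "apply_moves", "body": {"increments": [0,0.001,0,-0.05,0.055,-0.043,0,0.001,0,-0.05,0.055,-0.043,0,0,-0.02,0,0,0,0,0,-0.025,0,0,0,0,0,-0.025,0,0,0,0,0,-0.025,0,0,0,0,0,-0.015,0,0,0]}}

```text
t: 14.8
eef_pos: [0.5996, -0.2707, 0.3037]
ee_rot: [-3.132, -0.004, -3.004]
force: [-0.2, -0.7, -1.0]
width: 0.0873
```

```bash
python3 g2.py .599 -.269 .31 0 .154;python3 -c "
from h import *
a=optics.grab_frame('side')[80:180,220:360];b=optics.grab_frame('top')[180:280,340:480]
cv2.imwrite('pics/h1.png',cv2.resize(np.hstack([a,b]),None,fx=2.8,fy=2.8,interpolation=cv2.INTER_CUBIC)[...,::-1])"
```

```text
t 14.8 pos [ 0.5996 -0.2707  0.3037] F [-0.2 -0.7 -1. ] w 0.0873 q [-0.12  0.29  0.12  0.01 -1.4   0.26]
delta [-0.0006  0.0017  0.0063] rot [ 0.01  -0.003  0.017]
```

View pics/h1.png

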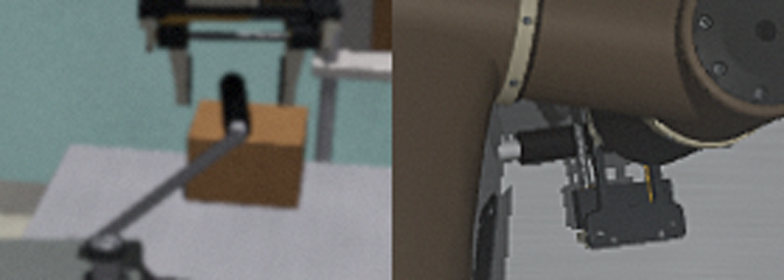

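The bar (side crop columns 222-248) sits centred between the fingers (183 and 288). I'll narrow the cage and lower until the palm touches the bar.

Request:
{"method": "apply_moves", "body": {"increments": [0,0.001,-0.004,0,0,0.008,0,0.001,-0.004,0,0,0.008,0,0,-0.004,0,0,0,0,0,-0.004,0,0,0], "hand": 0.34}}

```text
t: 15.23
eef_pos: [0.6005, -0.2689, 0.2909]
ee_rot: [-3.129, -0.002, -2.988]
force: [0.0, -0.6, -0.4]
width: 0.0668
```

Request:
{"method": "apply_moves", "body": {"increments": [0,0,-0.004,0,0,0,0,0,-0.004,0,0,0]}}

```text
t: 15.4
eef_pos: [0.6011, -0.2691, 0.2836]
ee_rot: [-3.128, 0.0, -2.988]
force: [-1.0, 0.2, -0.3]
width: 0.0589
```

Request:
{"method": "apply_moves", "body": {"increments": [0,0,-0.004,0,0,0,0,0,-0.004,0,0,0]}}

```text
t: 15.57
eef_pos: [0.6013, -0.2693, 0.2755]
ee_rot: [-3.128, 0.001, -2.988]
force: [-0.8, 0.3, -0.3]
width: 0.0579
```

Request:
{"method": "apply_moves", "body": {"increments": [0,0,-0.004,0,0,0]}}

```text
t: 15.65
eef_pos: [0.6013, -0.2693, 0.2712]
ee_rot: [-3.128, 0.002, -2.988]
force: [-0.7, -0.3, 0.3]
width: 0.0578
```

Request:
{"method": "apply_moves", "body": {"increments": [0,0,-0.004,0,0,0]}}

```text
t: 15.73
eef_pos: [0.6012, -0.2693, 0.2667]
ee_rot: [-3.128, 0.001, -2.988]
force: [1.2, 0.4, 0.0]
width: 0.0581
```

Request:
{"method": "apply_moves", "body": {"increments": [0,0,-0.004,0,0,0]}}

```text
t: 15.82
eef_pos: [0.6012, -0.2694, 0.2622]
ee_rot: [-3.128, 0.001, -2.988]
force: [0.6, -0.5, 0.4]
width: 0.0577
```

```bash
python3 -c "
from h import *
a=optics.grab_frame('side')[80:180,240:360]
cv2.imwrite('pics/h2.png',cv2.resize(a,None,fx=5,fy=5,interpolation=cv2.INTER_CUBIC)[...,::-1])
print([proj('side',[.6,-.27,z])[0].round() for z in (.26,.3186)])"
```

```text
[array([303., 135.]), array([303., 116.])]
```

View pics/h2.png

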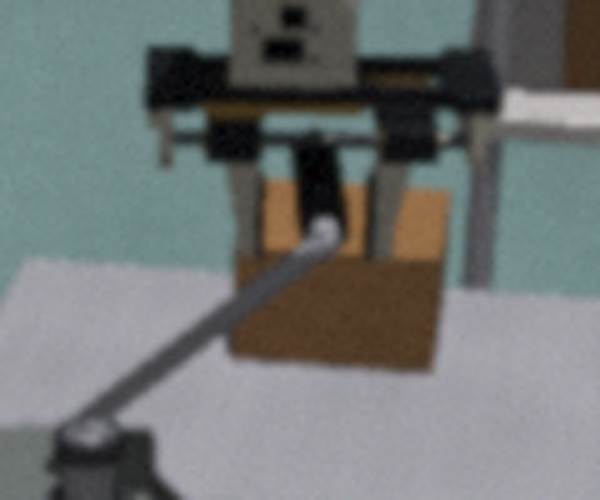

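The bar is between the fingers with a gap left below the gripper's cross rod (crop row 135, against bar centre row ~180), so contact should come about 14 mm lower.

Request:
{"method": "apply_moves", "body": {"increments": [0,0,-0.004,0,0,0,0,0,-0.004,0,0,0]}}

```text
t: 16.03
eef_pos: [0.601, -0.2693, 0.2529]
ee_rot: [-3.128, 0.001, -2.989]
force: [-1.1, -0.3, -0.4]
width: 0.058
```

Request:
{"method": "apply_moves", "body": {"increments": [0,0,-0.003,0,0,0]}}

```text
t: 16.12
eef_pos: [0.601, -0.2693, 0.2494]
ee_rot: [-3.129, 0.001, -2.989]
force: [0.4, -0.3, 0.4]
width: 0.0577
```

Request:
{"method": "apply_moves", "body": {"increments": [-0.001,0,-0.003,0,0,0]}}

```text
t: 16.2
eef_pos: [0.6, -0.2693, 0.2459]
ee_rot: [-3.129, 0.0, -2.988]
force: [0.5, -0.7, -0.1]
width: 0.0578
```

Request:
{"method": "apply_moves", "body": {"increments": [-0.001,0,-0.003,0,0,0]}}

```text
t: 16.28
eef_pos: [0.599, -0.2693, 0.2425]
ee_rot: [-3.129, 0.0, -2.988]
force: [-0.2, -0.7, -0.1]
width: 0.058
```

The palm has a deeper gap than expected, and this would put the fingertips too low at the end of the stroke. Instead I'll press from above with the two fingertips 18 mm apart, so the 28 mm bar sits captured in the groove between them.

Request:
{"method": "apply_moves", "body": {"increments": [0,0,0.02,0,0,0,0,0,0.03,0,0,0,0,0,0.03,0,0,0,0,0,0.03,0,0,0,0,0,0.025,0,0,0,0,0,0.01,0,0,0]}}

```text
t: 16.78
eef_pos: [0.5944, -0.2682, 0.3865]
ee_rot: [-3.133, -0.01, -2.989]
force: [-0.7, -0.1, 1.1]
width: 0.0577
```

Request:
{"method": "apply_moves", "body": {"increments": [0,0,0,0,0,0,0,0,0,0,0,0,0,0,0,0,0,0,0,0,0,0,0,0], "hand": 0.795, "force": 60}}

```text
t: 17.12
eef_pos: [0.5947, -0.2681, 0.3869]
ee_rot: [-3.133, -0.007, -2.989]
force: [0.2, -0.3, -0.3]
width: 0.0365
```

```bash
python3 g2.py .599 -.269 .34 0 .154;python3 -c "
from h import *
for c in('side','top'):
  optics.grab_frame(c)
  for n in('jar','lid_top','lever_grip'):print(c,n,[(np.round(d['point'],1),round(d['conf'],2)) for d in finder.landmark_of(c,n)[:2]])"
```

```text
t 17.1167 pos [ 0.5947 -0.2681  0.3869] F [ 0.2 -0.3 -0.3] w 0.0365 q [-0.12  0.27  0.27  0.01 -1.58  0.27]
delta [ 0.0043 -0.0009 -0.0469] rot [ 0.01  -0.006  0.002]
side jar [(array([260.9, 247.1]), 0.74)]
side lid_top [(array([256.8, 221.9]), 0.82), (array([259.7, 198.9]), 0.27)]
side lever_grip [(array([300.3, 120.8]), 0.93)]
top jar [(array([411.4, 227.3]), 0.69), (array([315.9, 210.7]), 0.65)]
top lid_top [(array([318.3, 205.7]), 0.55)]
top lever_grip [(array([408.5, 230.2]), 0.67)]
```

Request:
{"method": "apply_moves", "body": {"increments": [0.002,0,-0.012,0,0,0,0.002,0,-0.012,0,0,0,0,0,-0.006,0,0,0,0,0,-0.004,0,0,0]}}

```text
t: 17.85
eef_pos: [0.5996, -0.2683, 0.3511]
ee_rot: [-3.132, -0.005, -2.989]
force: [0.2, -0.4, -0.5]
width: 0.0181
```

Request:
{"method": "apply_moves", "body": {"increments": [0,0,-0.004,0,0,0]}}

```text
t: 17.93
eef_pos: [0.5993, -0.2682, 0.3457]
ee_rot: [-3.132, -0.006, -2.989]
force: [-0.9, -0.9, 0.7]
width: 0.0183
```

Request:
{"method": "apply_moves", "body": {"increments": [0,0,-0.003,0,0,0]}}

```text
t: 18.02
eef_pos: [0.5991, -0.2681, 0.3417]
ee_rot: [-3.133, -0.007, -2.989]
force: [0.2, 0.1, 0.3]
width: 0.0178
```

Request:
{"method": "apply_moves", "body": {"increments": [0,0,-0.003,0,0,0]}}

```text
t: 18.1
eef_pos: [0.599, -0.2681, 0.3382]
ee_rot: [-3.133, -0.008, -2.989]
force: [0.4, -0.0, -0.7]
width: 0.0179
```

Request:
{"method": "apply_moves", "body": {"increments": [0,0,-0.003,0,0,0]}}

```text
t: 18.18
eef_pos: [0.599, -0.2681, 0.3348]
ee_rot: [-3.133, -0.008, -2.989]
force: [0.1, 0.1, -0.2]
width: 0.0179
```

Request:
{"method": "apply_moves", "body": {"increments": [0,0,-0.003,0,0,0]}}

```text
t: 18.27
eef_pos: [0.5991, -0.2681, 0.3317]
ee_rot: [-3.133, -0.008, -2.989]
force: [0.4, 0.3, -1.0]
width: 0.0177
```

Request:
{"method": "apply_moves", "body": {"increments": [0,0,-0.003,0,0,0]}}

```text
t: 18.35
eef_pos: [0.5991, -0.2682, 0.3286]
ee_rot: [-3.132, -0.007, -2.989]
force: [0.9, 0.1, 0.1]
width: 0.0178
```

Request:
{"method": "apply_moves", "body": {"increments": [0,0,-0.003,0,0,0]}}

```text
t: 18.43
eef_pos: [0.5992, -0.2682, 0.3254]
ee_rot: [-3.132, -0.007, -2.989]
force: [1.1, 0.4, 0.3]
width: 0.0181
```

```bash
python3 -c "
from h import *
a=optics.grab_frame('side')[70:170,250:350];b=optics.grab_frame('top')[190:270,360:460]
a=cv2.resize(a,(400,400),interpolation=cv2.INTER_CUBIC);b=cv2.resize(b,(400,320),interpolation=cv2.INTER_CUBIC)
b=cv2.copyMakeBorder(b,0,80,0,0,cv2.BORDER_CONSTANT)
cv2.imwrite('pics/h3.png',np.hstack([a,b])[...,::-1])
p=arm.get_state()['eef_pos'];print(p,proj('side',p),proj('side',p+[0,0,-.011]),finder.landmark_of('side','lever_grip')[:1])"
```

```text
[ 0.59893594 -0.26812813  0.32498979] [[303.82855801 114.24596339]] [[303.67148635 117.93475074]] [{'point': [302.3, 118.2], 'conf': 0.67}]
```

View pics/h3.png

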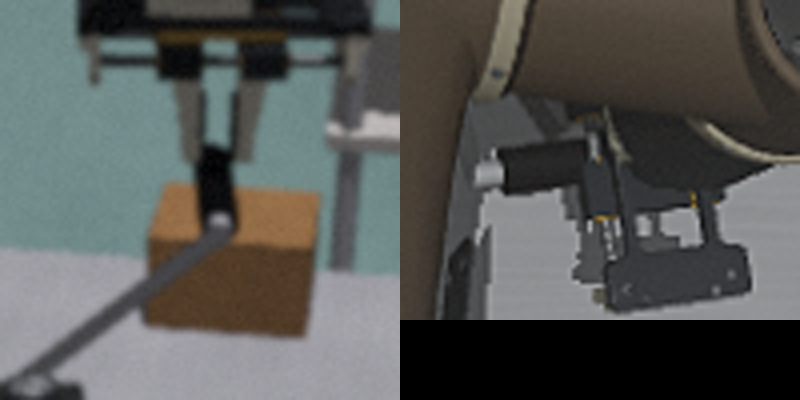

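The fingertips (side crop row ~160) are still just above the bar (top at ~148-155 at that depth), about 20 mm higher than the tip offset implies. That also fits the push stopping deeper than expected. I'll check the offset and go on down by feel.

```bash
python3 -c "
from h import *
print(arm.tips_ahead)"
```

```text
0.011
```

Request:
{"method": "apply_moves", "body": {"increments": [0,0,-0.003,0,0,0]}}

```text
t: 18.67
eef_pos: [0.5993, -0.2684, 0.3231]
ee_rot: [-3.132, -0.006, -2.989]
force: [0.2, 1.1, 0.0]
width: 0.0181
```

Request:
{"method": "apply_moves", "body": {"increments": [0,0,-0.003,0,0,0]}}

```text
t: 18.75
eef_pos: [0.5995, -0.2684, 0.3201]
ee_rot: [-3.132, -0.006, -2.989]
force: [0.5, -0.7, -1.6]
width: 0.0179
```

Request:
{"method": "apply_moves", "body": {"increments": [0,0,-0.003,0,0,0]}}

```text
t: 18.83
eef_pos: [0.5995, -0.2684, 0.3171]
ee_rot: [-3.131, -0.005, -2.989]
force: [-0.1, 0.9, -0.4]
width: 0.0178
```

Request:
{"method": "apply_moves", "body": {"increments": [0,0,-0.003,0,0,0]}}

```text
t: 18.92
eef_pos: [0.5996, -0.2684, 0.3138]
ee_rot: [-3.131, -0.005, -2.989]
force: [0.9, 0.6, 0.4]
width: 0.0182
```

Request:
{"method": "apply_moves", "body": {"increments": [0,0,-0.003,0,0,0]}}

```text
t: 19.0
eef_pos: [0.5988, -0.2687, 0.3113]
ee_rot: [-3.131, -0.006, -2.989]
force: [-8.0, 1.7, 12.1]
width: 0.0178
```

Request:
{"method": "apply_moves", "body": {"increments": [0,0,-0.003,0,0,0]}}

```text
t: 19.08
eef_pos: [0.5973, -0.2691, 0.3095]
ee_rot: [-3.13, -0.008, -2.989]
force: [-10.1, 3.4, 12.5]
width: 0.0182
```

Request:
{"method": "apply_moves", "body": {"increments": [0,0,-0.003,0,0,0]}}

```text
t: 19.17
eef_pos: [0.5957, -0.2693, 0.3077]
ee_rot: [-3.13, -0.01, -2.989]
force: [-7.0, 3.8, 8.8]
width: 0.018
```

Contact at TCP z ≈ 0.3125, with the bar captured in the groove. I'll follow the lever's arc in small steps and watch the force.

Request:
{"method": "apply_moves", "body": {"increments": [-0.0036,-0.0005,-0.0048,0,0,0,-0.0034,-0.0005,-0.0049,0,0,0,-0.0034,-0.0005,-0.005,0,0,0]}}

```text
t: 19.42
eef_pos: [0.5862, -0.2709, 0.2959]
ee_rot: [-3.127, -0.005, -2.988]
force: [-1.0, 1.5, 4.8]
width: 0.0178
```

Request:
{"method": "apply_moves", "body": {"increments": [-0.0032,-0.0005,-0.0051,0,0,0,-0.003,-0.0005,-0.0052,0,0,0]}}

```text
t: 19.58
eef_pos: [0.5804, -0.2721, 0.2865]
ee_rot: [-3.126, -0.002, -2.988]
force: [0.0, 1.6, 5.6]
width: 0.0181
```

```bash
cat > l.py <<'E'
from h import *
s=arm.get_state();z=s["eef_pos"][2]+.0061;al=np.arcsin((z-.19)/.2);th=np.deg2rad(40)-al
p=np.array([.691,-.062]);w=.154;e=np.array([np.cos(w),np.sin(w)])
F=s["force"];fx=F[:2]@e
xp=(s["eef_pos"][:2]-p)@e
print("t",s["t"],"theta",th.round(3),"tool xp",xp.round(4),"arc xp",(.03-.2*np.cos(al)).round(4),"pos",s["eef_pos"].round(4))
print("F",F.round(1),"tang",(fx*np.sin(al)*1+F[2]*np.cos(al)).round(1),"radial(out)",(-fx*np.cos(al)+F[2]*np.sin(al)).round(1),"w",s["width"])
E
python3 l.py
```

```text
t 19.5833 theta 0.16 tool xp -0.1415 arc xp -0.1417 pos [ 0.5804 -0.2721  0.2865]
F [0.  1.6 5.6] tang 4.9 radial(out) 2.6 w 0.018133206851673526
```

Request:
{"method": "apply_moves", "body": {"increments": [-0.003,-0.0004,-0.0052,0,0,0,-0.0028,-0.0004,-0.0053,0,0,0,-0.0027,-0.0004,-0.0053,0,0,0]}}

```text
t: 19.83
eef_pos: [0.5726, -0.2737, 0.2717]
ee_rot: [-3.123, 0.003, -2.987]
force: [0.4, 1.4, 5.6]
width: 0.0179
```

Request:
{"method": "apply_moves", "body": {"increments": [-0.0025,-0.0004,-0.0054,0,0,0,-0.0024,-0.0004,-0.0055,0,0,0]}}

```text
t: 20.0
eef_pos: [0.5682, -0.2748, 0.2616]
ee_rot: [-3.122, 0.006, -2.986]
force: [0.4, 1.5, 5.5]
width: 0.0179
```

Request:
{"method": "apply_moves", "body": {"increments": [-0.0022,-0.0003,-0.0055,0,0,0,-0.002,-0.0003,-0.0056,0,0,0]}}

```text
t: 20.17
eef_pos: [0.5645, -0.2757, 0.2511]
ee_rot: [-3.12, 0.009, -2.986]
force: [-0.8, 2.1, 5.0]
width: 0.0179
```

```bash
python3 l.py
```

```text
t 20.1667 theta 0.355 tool xp -0.1578 arc xp -0.1584 pos [ 0.5645 -0.2757  0.2511]
F [-0.8  2.1  5. ] tang 4.6 radial(out) 2.1 w 0.017884630668011686
```

Request:
{"method": "apply_moves", "body": {"increments": [-0.0016,-0.0002,-0.0047,0,0,0,-0.0015,-0.0002,-0.0048,0,0,0]}}

```text
t: 20.33
eef_pos: [0.5618, -0.2764, 0.2426]
ee_rot: [-3.118, 0.012, -2.985]
force: [-1.0, 3.8, 12.2]
width: 0.018
```

Request:
{"method": "apply_moves", "body": {"increments": [-0.0014,-0.0002,-0.0048,0,0,0,-0.0013,-0.0002,-0.0048,0,0,0]}}

```text
t: 20.5
eef_pos: [0.5601, -0.277, 0.2359]
ee_rot: [-3.116, 0.017, -2.984]
force: [-3.1, 5.8, 13.5]
width: 0.0178
```

Request:
{"method": "apply_moves", "body": {"increments": [-0.0012,-0.0002,-0.0048,0,0,0,-0.001,-0.0001,-0.0049,0,0,0]}}

```text
t: 20.67
eef_pos: [0.5588, -0.2775, 0.2298]
ee_rot: [-3.113, 0.022, -2.983]
force: [-3.9, 4.1, 13.5]
width: 0.0179
```

```bash
python3 l.py
```

```text
t 20.6667 theta 0.467 tool xp -0.1636 arc xp -0.1647 pos [ 0.5588 -0.2775  0.2298]
F [-3.9  4.1 13.5] tang 12.4 radial(out) 6.2 w 0.017930040696680808
```

Request:
{"method": "apply_moves", "body": {"increments": [-0.0012,0.0005,-0.0049,0,0,0,-0.001,0.0005,-0.0049,0,0,0]}}

```text
t: 20.83
eef_pos: [0.5576, -0.2777, 0.2241]
ee_rot: [-3.108, 0.027, -2.981]
force: [-2.3, 1.1, 14.1]
width: 0.018
```

Request:
{"method": "apply_moves", "body": {"increments": [-0.0009,0.0003,-0.0049,0,0,0,-0.0008,0.0003,-0.0049,0,0,0]}}

```text
t: 21.0
eef_pos: [0.5566, -0.2782, 0.2183]
ee_rot: [-3.104, 0.031, -2.98]
force: [-4.3, 3.0, 13.0]
width: 0.0177
```

Request:
{"method": "apply_moves", "body": {"increments": [-0.0007,0.0003,-0.0049,0,0,0]}}

```text
t: 21.08
eef_pos: [0.5562, -0.2784, 0.2153]
ee_rot: [-3.102, 0.033, -2.98]
force: [-4.7, 3.5, 13.6]
width: 0.0183
```

Request:
{"method": "apply_moves", "body": {"increments": [-0.0006,0.0002,-0.0049,0,0,0]}}

```text
t: 21.17
eef_pos: [0.5558, -0.2786, 0.2122]
ee_rot: [-3.101, 0.035, -2.979]
force: [-4.6, 3.1, 13.8]
width: 0.018
```

```bash
python3 l.py
```

```text
t 21.1667 theta 0.556 tool xp -0.1668 arc xp -0.168 pos [ 0.5558 -0.2786  0.2122]
F [-4.6  3.1 13.8] tang 13.1 radial(out) 6.0 w 0.017998306082941302
```

Request:
{"method": "apply_moves", "body": {"increments": [-0.0007,0.0003,-0.0049,-0.002,0.002,0,-0.0006,0.0003,-0.0049,-0.002,-0.004,0]}}

```text
t: 21.33
eef_pos: [0.5551, -0.279, 0.2061]
ee_rot: [-3.093, 0.04, -2.978]
force: [-5.0, 2.6, 13.9]
width: 0.0182
```

Request:
{"method": "apply_moves", "body": {"increments": [-0.0005,0.0003,-0.0049,0,-0.003,0]}}

```text
t: 21.42
eef_pos: [0.5547, -0.2791, 0.2029]
ee_rot: [-3.09, 0.045, -2.977]
force: [-4.7, 2.5, 14.1]
width: 0.0177
```

Request:
{"method": "apply_moves", "body": {"increments": [-0.0005,0.0003,-0.0049,0,-0.003,0]}}

```text
t: 21.5
eef_pos: [0.5545, -0.2792, 0.1998]
ee_rot: [-3.088, 0.05, -2.976]
force: [-4.7, 2.7, 13.8]
width: 0.0183
```

Request:
{"method": "apply_moves", "body": {"increments": [-0.0004,0.0003,-0.0049,0,-0.003,0]}}

```text
t: 21.58
eef_pos: [0.5543, -0.2793, 0.1967]
ee_rot: [-3.086, 0.055, -2.976]
force: [-4.2, 3.3, 11.9]
width: 0.0178
```

Request:
{"method": "apply_moves", "body": {"increments": [-0.0003,0.0003,-0.0049,0,-0.003,0]}}

```text
t: 21.67
eef_pos: [0.5542, -0.2794, 0.1936]
ee_rot: [-3.084, 0.06, -2.975]
force: [-4.5, 4.5, 16.1]
width: 0.0178
```

```bash
python3 l.py
```

```text
t 21.6667 theta 0.65 tool xp -0.1686 arc xp -0.1698 pos [ 0.5542 -0.2794  0.1936]
F [-4.5  4.5 16.1] tang 15.9 radial(out) 4.5 w 0.017810320892346628
```

Request:
{"method": "apply_moves", "body": {"increments": [-0.0002,0.0003,-0.0045,0,0.006,0]}}

```text
t: 21.75
eef_pos: [0.5541, -0.2796, 0.1912]
ee_rot: [-3.083, 0.056, -2.975]
force: [-6.0, 5.1, 18.3]
width: 0.0182
```

Request:
{"method": "apply_moves", "body": {"increments": [-0.0001,0.0003,-0.0045,0,0.006,0]}}

```text
t: 21.83
eef_pos: [0.554, -0.2797, 0.1892]
ee_rot: [-3.082, 0.052, -2.974]
force: [-6.1, 5.8, 19.7]
width: 0.018
```

Request:
{"method": "apply_moves", "body": {"increments": [0,0.0003,-0.0045,0,0.006,0]}}

```text
t: 21.92
eef_pos: [0.5541, -0.2798, 0.1873]
ee_rot: [-3.081, 0.048, -2.973]
force: [-7.6, 4.8, 20.8]
width: 0.0179
```

```bash
python3 l.py
```

```text
t 21.9167 theta 0.681 tool xp -0.1687 arc xp -0.17 pos [ 0.5541 -0.2798  0.1873]
F [-7.6  4.8 20.8] tang 20.7 radial(out) 7.1 w 0.017922212670547773
```

The force is climbing at about 1 N/mm from the 14 N plateau, so the lid is home. One small step more, then a short hold.

Request:
{"method": "apply_moves", "body": {"increments": [0,0.0003,-0.0045,0,0.003,0,0,0,-0.0025,0,0,0,0,0,-0.0025,0,0,0]}}

```text
t: 22.17
eef_pos: [0.5542, -0.28, 0.1859]
ee_rot: [-3.077, 0.05, -2.971]
force: [-7.7, 7.5, 21.8]
width: 0.0181
```

```bash
python3 l.py
```

```text
t 22.1667 theta 0.688 tool xp -0.1686 arc xp -0.17 pos [ 0.5542 -0.28    0.1859]
F [-7.7  7.5 21.8] tang 21.7 radial(out) 6.7 w 0.01814946608874511
```

Home: tangential force 21.7 N at about 0.69 rad. Now easing up along the arc at about 0.2 rad/s.

Request:
{"method": "apply_moves", "body": {"increments": [0.0001,0,0.002,0,0,0,0.0001,0,0.003,0,0,0,0.0002,0,0.0035,0,0,0,0.0002,0,0.0035,0,0,0,0.0003,0,0.0035,0,0,0,0.0004,0,0.0035,0,0,0,0.0005,0.0001,0.0035,0,0,0,0.0006,0.0001,0.0035,0,0,0,0.0007,0.0001,0.0035,0,0,0,0.0008,0.0001,0.0035,0,0,0]}}

```text
t: 23.0
eef_pos: [0.5597, -0.2796, 0.2292]
ee_rot: [-3.071, 0.061, -2.968]
force: [-0.8, 1.0, 4.2]
width: 0.0176
```

```bash
python3 l.py
```

```text
t 23.0 theta 0.47 tool xp -0.1631 arc xp -0.1648 pos [ 0.5597 -0.2796  0.2292]
F [-0.8  1.   4.2] tang 4.0 radial(out) 1.6 w 0.017592213125529155
```

Request:
{"method": "apply_moves", "body": {"increments": [0.0006,0.0001,0.003,0,0,0,0.0007,0.0001,0.003,0,0,0,0.0008,0.0001,0.003,0,0,0,0.0008,0.0001,0.003,0,0,0,0.0009,0.0001,0.003,0,0,0,0.001,0.0002,0.003,0,0,0,0.001,0.0002,0.003,0,0,0,0.0011,0.0002,0.003,0,0,0,0.0012,0.0002,0.003,0,0,0,0.0013,0.0002,0.003,0,0,0]}}

```text
t: 23.83
eef_pos: [0.5702, -0.2786, 0.2623]
ee_rot: [-3.07, 0.061, -2.968]
force: [-1.4, 1.0, 4.4]
width: 0.0181
```

```bash
python3 l.py
```

```text
t 23.8333 theta 0.295 tool xp -0.1526 arc xp -0.154 pos [ 0.5702 -0.2786  0.2623]
F [-1.4  1.   4.4] tang 3.6 radial(out) 2.9 w 0.01805911050419709
```

Request:
{"method": "apply_moves", "body": {"increments": [0.0013,0.0002,0.003,0,0,0,0.0013,0.0002,0.003,0,0,0,0.0014,0.0002,0.003,0,0,0,0.0015,0.0002,0.003,0,0,0,0.0015,0.0002,0.003,0,0,0,0.0016,0.0002,0.003,0,0,0,0.0017,0.0003,0.003,0,0,0,0.0018,0.0003,0.003,0,0,0]}}

```text
t: 24.5
eef_pos: [0.5836, -0.2767, 0.289]
ee_rot: [-3.07, 0.06, -2.968]
force: [-0.1, -0.6, 4.2]
width: 0.0177
```

```bash
python3 l.py
```

```text
t 24.5 theta 0.145 tool xp -0.139 arc xp -0.1402 pos [ 0.5836 -0.2767  0.289 ]
F [-0.1 -0.6  4.2] tang 3.5 radial(out) 2.4 w 0.01766762742456658
```

Request:
{"method": "apply_moves", "body": {"increments": [0.0018,0.0003,0.003,0,0,0,0.0019,0.0003,0.003,0,0,0,0.002,0.0003,0.003,0,0,0,0.002,0.0003,0.0028,0,0,0,0.002,0.0003,0.0025,0,0,0,0.0018,0.0003,0.0025,0,0,0]}}

```text
t: 25.0
eef_pos: [0.5964, -0.2748, 0.3078]
ee_rot: [-3.07, 0.06, -2.968]
force: [-0.6, -0.5, 3.9]
width: 0.0179
```

```bash
python3 l.py
```

```text
t 25.0 theta 0.03 tool xp -0.1261 arc xp -0.127 pos [ 0.5964 -0.2748  0.3078]
F [-0.6 -0.5  3.9] tang 2.7 radial(out) 2.9 w 0.017873301237487642
```

Request:
{"method": "apply_moves", "body": {"increments": [0.0012,0.0002,0.002,0,0,0,0.001,0.0002,0.002,0,0,0,0.0005,0,0.002,0,0,0,0,0,0.003,0,0,0,0,0,0.005,0,0,0,0,0,0.02,0,0,0,0,0,0.03,0,0,0,0,0,0.03,0,0,0,0,0,0.02,0,0,0,0,0,0,0,0,0]}}

```text
t: 25.83
eef_pos: [0.5951, -0.2723, 0.4206]
ee_rot: [-3.078, 0.046, -2.969]
force: [0.3, -0.2, -0.3]
width: 0.0182
```

```bash
python3 -c "
from h import *
print(arm.get_state()['force'])
a=optics.grab_frame('side')[90:280,190:350]
optics.grab_frame('top')
for c in('side','top'):
  for n in('jar','lid_top','lever_grip','tumbler','cup','caddy'):print(c,n,[(np.round(d['point'],1),round(d['conf'],2)) for d in finder.landmark_of(c,n)[:1]])
cv2.imwrite('pics/z.png',cv2.resize(a,None,fx=3.1,fy=3.1,interpolation=cv2.INTER_CUBIC)[...,::-1])"
```

```text
[ 0.34915145 -0.22978848 -0.31903622]
side jar [(array([262.7, 248.8]), 0.66)]
side lid_top [(array([257.1, 223.4]), 0.82)]
side lever_grip [(array([304.2, 118.1]), 0.93)]
side tumbler [(array([254., 308.]), 0.86)]
side cup [(array([313.7, 316.9]), 0.61)]
side caddy [(array([259.4, 198. ]), 0.7)]
top jar [(array([318.1, 209.6]), 0.48)]
top lid_top [(array([236.9, 217.4]), 0.7)]
top lever_grip [(array([407.7, 227.3]), 0.85)]
top tumbler [(array([235.4, 217.6]), 0.93)]
top cup [(array([230.4, 266.6]), 0.68)]
top caddy []
```

View pics/z.png

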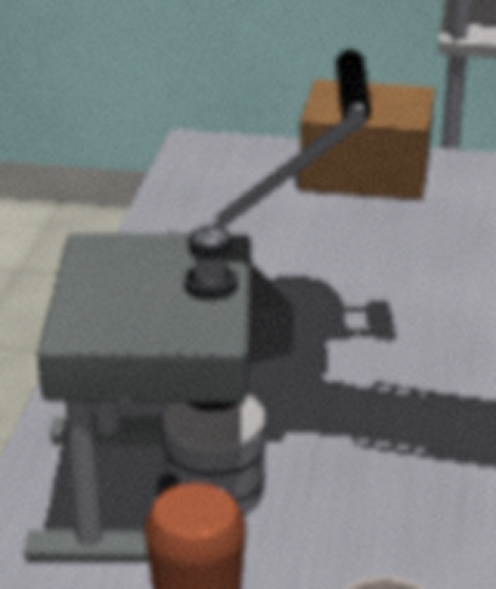

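The lever is back at its upper rest (grip at crop (352,82), the same place as at the start). The canister stands closed under the pad (crop (214,430)), the gasket line is gone, and the bystanders haven't moved. Handing in.

```bash
python3 -c "
from h import *
print(arm.job_done())"
```

```text
the job is handed in; nothing more can be done
None
```

The job is done and handed in at about 26 s; `job_done()` gave no verdict.

- **Canister:** I pushed it in with two half-open fingertips. A first stop proved off to one side, so I shifted about 5 mm left and pushed again. It then stopped with the force straight back along the press axis, so it rests on both pins.
- **Pressing:** I pressed the bar down in the groove between the fingertips. The pad met the lid at about 0.4 rad and the force held at 13–14 N while the lid moved. It then climbed by about 1 N/mm to 21.7 N at about 0.69 rad, where I stopped; that means the lid is home.
- **Return:** I eased the lever up in about 3 s at about 0.2–0.25 rad/s, keeping contact until it reached its rest.

**Last checks:**
- The final side picture shows the lever at its rest and the closed canister upright under the pad. The tool force was near zero, with the arm clear of everything.
- The tumbler and cup were where they started. The caddy was found only in the side view, in the same place.

**What disagreed:**
- The side camera sat about 2–3 px off the model.
- The fingertips acted about 15–20 mm short of where the TCP and the 11 mm tip offset put them, so I found both contacts by force.
- A first try to press the bar with the palm found no contact, so I dropped it.

I viewed 12 pictures, the most allowed.

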